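Slide the amber filter off the levelling table and load it into the gel viewer

TASK

The thin amber filter plate lies flat on the gel-casting levelling table, too thin to be picked up there. Press on it lightly and slide it out over the table's open front edge until enough overhangs to take it by its two long edges, lift it clear without letting it tip or fall, and slide it into the guides of the blue-light gel viewer until it is fully home against the back stop. The filter is glass: never press or push it hard against the table or the viewer, leave the timer, the beaker and the green-capped bottle alone, and let go of the filter at the end.

Things in the scene. Friction and masses are not known exactly. Their poses are not given: they have to be found in the camera images.
- filter_plate: Amber glass filter with a thin dark border, 110 mm (x) x 60 mm (y) x 2 mm thick, about 45 g, loose. Origin: centre of its underside, z up. Starts flat on the levelling table, its +x end 1 to 15 mm before the fence, within 0.15 rad of the table's x. Smooth: closed fingertips pressing on it with 5 to 12 N drag it along the table; it must not be pressed with over 20 N.
- filter_near (a point): Middle of the filter's -x end edge, half way up its thickness: the end that must overhang the table's front edge, be gripped, and stay outside the viewer.
- filter_far (a point): Middle of the filter's +x end edge, half way up its thickness: the end that goes into the viewer first.
- levelling_table: Dark flat plate on three brass levelling screws, fixed. Origin: on the bench under the working surface. Top 45 mm above the bench, 10 mm thick, from x = -75 mm (open front edge, no lip) to +95 mm, y = +-65 mm. A fence 8 mm high crosses it at x = +71 to +76 mm, a small round level sits behind it. The screws lie inside its outline: in front of the edge all is free down to the bench.
- table_edge (a point): Middle of the table's front top edge (x = -75, z = 45 mm in the table's frame; same axes as the table).
- gel_viewer: Light grey box with a blue window and black filter guides on top, fixed; x +-65 mm, y +-52 mm, 42 mm high. Origin: centre of its underside on the bench; front faces -x. Two ledges 48 mm above the bench carry the filter's long edges from x = -65 mm (mouth) to +33 mm (back stop: front face of the rear housing, 74 mm high). Home, the filter sticks out 12 mm in front.
- viewer_mouth (a point): Middle of the mouth at ledge height (x = -65, z = 48 mm in the viewer's frame; same axes, +x is the way in). From here the first 28 mm are flared, from y = +-40 mm inwards, and open above for 16 mm; then rails at y = +-31.5 mm, and lips over the ledges leave 4.5 mm height (front ends swept up) until 64 mm in.
- viewer_stop (a point): Middle of the back stop at ledge height (x = +33, z = 48 mm in the viewer's frame; same axes). Over the last 15 to 20 mm before it a sprung steel clip on each side presses down on the filter with about 2 N and brakes it by about 2 N in all; the stop is then felt as a clear rise.
- lab_timer: Light grey timer, 59 x 64 x 28 mm, loose bystander. Origin: centre of its underside.
- beaker: Small glass beaker, 52 mm across, 66 mm high, loose bystander. Origin: centre of its underside.
- reagent_green: Bottle with a green cap, 44 mm across, 90 mm high, loose bystander. Origin: centre of its underside.

How it is judged:
On the way, in this order (a step that is already met when the one before it is completed fails the run):
1. the filter's front end overhangs the table's front edge by at least 25 mm while the filter still lies flat on the table (x of filter_near in the frame of table_edge below -0.025 m and z of filter_far in the frame of table_edge below 0.004 m and angle between filter_plate's own z axis and vertical below 0.05 rad and contact force between filter_plate and levelling_table above 0.05 N), for 0.2 s.
2. the filter is held in the fingers, clear of the table (contact force between the fingers and filter_plate above 0.5 N and contact force between filter_plate and levelling_table below 0.01 N and height (world z) of filter_plate above 0.052 m), for 0.2 s.
3. the filter's far end is inside the guides, under the lips (x of filter_far in the frame of viewer_mouth above 0.04 m and z of filter_far in the frame of viewer_mouth between -0.001 and 0.005 m and y of filter_far in the frame of viewer_mouth between -0.006 and 0.006 m), for 0.1 s.
At the end, for the whole second after the job is handed in: The filter lies flat on the viewer's ledges between the rails (within 0.04 rad of level, 0.05 rad of the viewer's axis, its far end within 4 mm of the middle), its far end within 2.5 mm of the back stop, at rest and let go; timer, beaker and green-capped bottle are within 20 mm of where they stood (x of filter_far in the frame of viewer_stop between -0.0025 and 0.002 m and y of filter_far in the frame of viewer_mouth between -0.004 and 0.004 m and angle between the x axis of filter_plate and the x axis of gel_viewer, either way round below 0.05 rad and z of filter_plate in the frame of gel_viewer between 0.046 and 0.051 m and angle between filter_plate's own z axis and vertical below 0.04 rad and linear speed of filter_plate below 0.01 m/s and contact force between the fingers and filter_plate below 0.05 N and distance of each of lab_timer, beaker, reagent_green from where it was at the start of the episode below 0.02 m); the robot touches nothing.
It fails at once if the filter is pressed against the levelling table with more than 25 N (contact force between filter_plate and levelling_table above 25 N).
It fails at once if the filter is pushed against the viewer, clips included, with more than 30 N (contact force between filter_plate and gel_viewer above 30 N).
It fails at once if the filter falls or tips (more than 0.35 rad, or lower than 35 mm above the bench) (angle between filter_plate's own z axis and vertical above 0.35 rad or height (world z) of filter_plate below 0.035 m).
It fails at once if the timer, the beaker or the green-capped bottle is shifted by more than 20 mm (distance of any of lab_timer, beaker, reagent_green from where it was at the start of the episode above 0.02 m).
It also fails if it takes over 72 s, if anything falls off the work surface, if the arm or the gripper's body presses on something with over 40 N, if the wrist force passes 120 N, or if a joint passes its speed limit or range.

ROBOT

A 6-joint arm with a two-finger parallel gripper is mounted at the origin on a cart in front of the work surface, level with it; the furniture and walls round the work are solid. World frame = base frame: x ahead of the robot, y to its left, z up, the work surface at z = 0. Lengths are in m, angles in rad, forces in N, time in s.
With the tool pointing down it reaches from about 0.3 to 0.875 m from the base axis. Payload 4.2 kg.
Tool frame: the origin (TCP) lies at the very end of the fingers, on their centre line; the grasp point (between the pads) lies 19 mm behind it; z points along the fingers, y is the line along which they close (so a half turn about z gives the same grasp; the last joint's range is limited). The gripper opens to 85 mm and grips with 20 to 120 N. Pads are 22 mm wide; open, the fingers measure 114 mm over their backs; the gripper's body (76 mm by 85 mm) begins 54 mm behind the grasp point. The pads swing forward as they close: fully open they stand 13 mm farther back than shut.
Start: joints at [-1.23, 0.32, 1.565, -0, 1.257, -0.02], TCP at [0.203, -0.538, 0.195] pointing down, gripper open.
Joint ranges: [-3.11, 3.11], [-0.84, 2.01], [0.21, 2.61], [-1.34, 4.49], [0.05, 2.63], [-2.56, 2.56]. Speed limits (rad/s): [2.57, 2.57, 3.14, 3.14, 3.14, 3.14].

INTERFACE

Orientations are given as a unit quaternion [w, x, y, z].
In Python, from cell import read_state, capture, calibration, sign_off gives the robot as it stands.
- The arm moves only by the tool move_arm, never from a script. Its argument "plan" is a list of rows, each a list of 3 entries, a list of its own where there are three numbers: the opening, from 0 (shut) to 1 (fully open), then the shift along the tool's x, y, z in mm, then the turn about the tool's z in degrees. A call has 1 to 12 rows; each row is the pose to reach, as a shift and turn from the pose commanded when the call began, along the tool's axes at that moment; what a row does not reach only later rows make up. A row lasts 1/12 s, in which the tool goes at most 41.7 mm and 7.16 degrees, less where a joint would pass 70% of its speed; a pose out of reach is approached as far as the arm can. A call with a gripper value outside its range is refused whole. The fingers move at their own pace and stop on an object; the grip force is fixed at half the most. Time passes only in rows, so rows that repeat a pose let the fingers close. It gives the time, the measured TCP pose, the force, the opening and the grip force at its end, in the units of the state.
- read_state(): the state, without advancing time (a new reading comes with each control period).
- capture(name): name is "side" or "top"; returns the picture (384x512x3 uint8, red, green, blue); there is no depth.
- calibration(name): a dict with "K" (3x3 intrinsics, pixels), "xyz" and "attitude" of the camera in the world. Camera axes: x right, y down, z forward; pixel columns grow to the right and rows downward; lengths in m; the calibration is good to about 2 mm. A picture is of the moment at which its call begins. calibration takes no time and is no camera call.
- sign_off(): hands the job in; it is judged then, once.
The state is a dict: "time": time; "qpos": joint angles; "joint_velocities": joint speeds; "joint_efforts": joint torques, N m; "tool_pos": TCP position; "ee_rot": TCP orientation; "force": force on the tool from outside, world axes, zero at the start; "wrist_torque": the same for the moment, N m; "opening": opening from 0.0 (shut) to 1.0 (fully open); "finger_force": force on a finger pad.
Only numpy, scipy, OpenCV 4.12 (cv2) and the standard library are available. Lean on these libraries where they do the work, as an engineer would, in place of code of your own. Each camera call takes 0.05 s, during which the arm holds its last target. There are 200 camera calls.

## Working session

There is one attempt and no reset: what is moved stays moved. The work goes in short steps, Python scripts to look and compute and a tool call to move; the robot and the scene stay as the last step left them, time stands still between calls to the robot, and variables do not carry over. Pictures are saved under pics/ and viewed, at most 10 in all, crops included, and the job is handed in when it is done.

Besides the shell and the picture viewer there is one more tool, called after "Request:" by a JSON object that holds its "op" and its "data", one argument or row to a line. move_arm: Moves the arm, as the interface text tells. Its arguments: {"type":"object","properties":{"plan":{"type":"array","items":{"type":"array"}}},"required":["plan"]}

```bash
mkdir -p pics; python3 - <<'E'
from cell import *
import cv2
s=read_state();print(s)
for n in("top","side"):
    c=calibration(n);print(n,c)
    cv2.imwrite(f"pics/{n}0.png",cv2.resize(capture(n)[:,:,::-1],(800,600),interpolation=cv2.INTER_CUBIC))
E
```

```text
{'time': 0.0, 'qpos': array([-1.22999214e+00,  3.20319350e-01,  1.56569212e+00, -2.35620052e-06,
        1.25738152e+00, -2.00247364e-02]), 'joint_velocities': array([ 0.00138311, -0.0002899 ,  0.00116468,  0.00050804,  0.00049811,
        0.00092727]), 'joint_efforts': array([-2.76045648e-03, -4.15534580e+01, -2.34164625e+01, -3.68740330e-04,
        8.24795949e-03, -6.36646831e-06]), 'tool_pos': array([ 0.2028094 , -0.53746734,  0.19436146]), 'ee_rot': array([-8.88437729e-04,  9.83768943e-01,  1.79437610e-01, -1.44865839e-04]), 'force': array([-0.5721393 ,  0.39426429, -0.95352966]), 'wrist_torque': array([-0.01026661,  0.04584828, -0.00764763]), 'finger_force': 0.0, 'opening': 1.0046229848115296}
top {'K': array([[394.49736309,   0.        , 257.08070247],
       [  0.        , 394.49736309, 193.12651748],
       [  0.        ,   0.        ,   1.        ]]), 'xyz': array([0.51252211, 0.03082913, 1.17022619]), 'attitude': array([ 0.02414019, -0.70507184,  0.70772082, -0.03771201])}
side {'K': array([[485.49453498,   0.        , 258.80166094],
       [  0.        , 485.49453498, 195.59197459],
       [  0.        ,   0.        ,   1.        ]]), 'xyz': array([ 0.52469345, -0.90200988,  0.65553881]), 'attitude': array([-0.47399613,  0.87782906, -0.06408841,  0.02522863])}
```

View pics/top0.png

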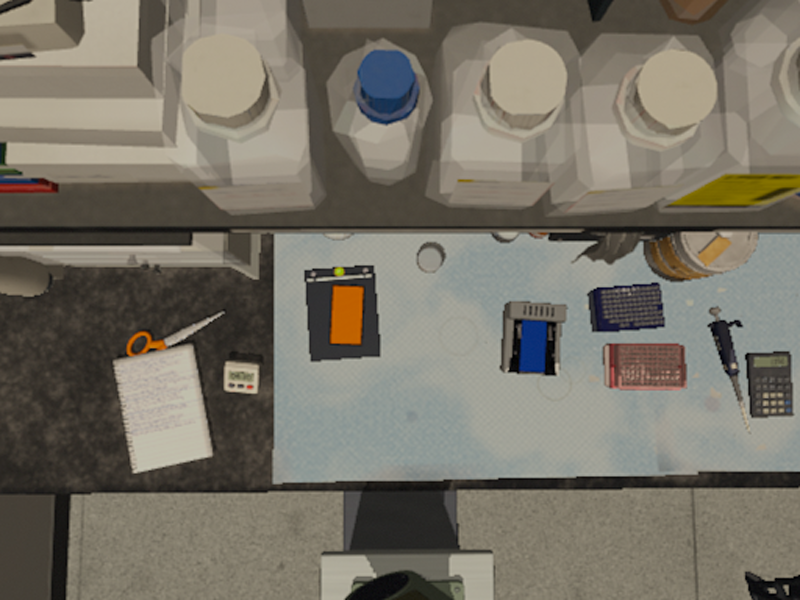

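View pics/side0.png

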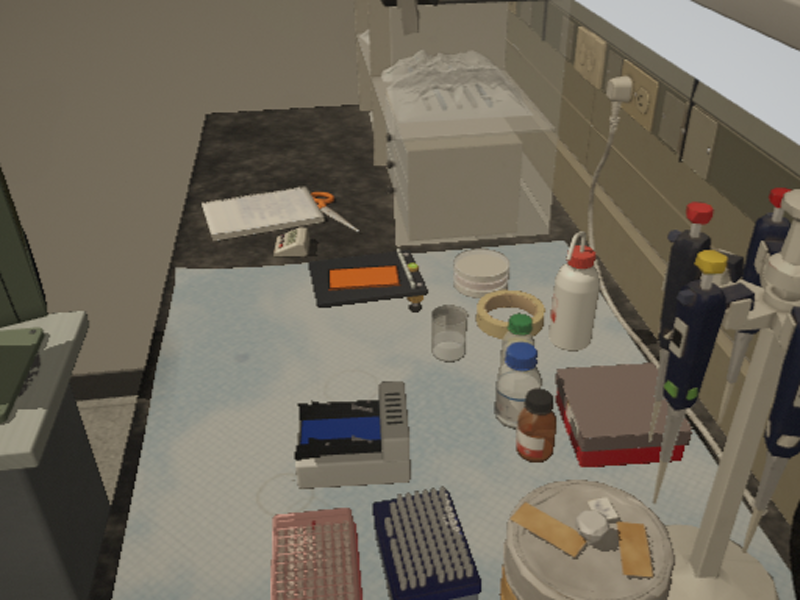

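The top view shows the filter (about 347,316 in the 800 px picture), the table (305–380, 268–360) and the viewer (500–566, 302–376). I'll enlarge these areas and measure.

```bash
cat > h.py <<'E'
import numpy as np,cv2
from cell import *
from scipy.spatial.transform import Rotation as R
def rot(q): return R.from_quat([q[1],q[2],q[3],q[0]]).as_matrix()
def ray(n,uv,z):
    c=calibration(n);d=rot(c['attitude'])@np.linalg.inv(c['K'])@[uv[0],uv[1],1.]
    p=c['xyz'];return p+d*(z-p[2])/d[2]
def proj(n,P):
    c=calibration(n);q=np.linalg.inv(rot(c['attitude']))@(np.asarray(P,float)-c['xyz'])
    q=c['K']@q;return q[:2]/q[2]
def orange(im):
    h=cv2.cvtColor(im,cv2.COLOR_RGB2HSV);m=cv2.inRange(h,(5,180,120),(22,255,255))
    n,l,s,c=cv2.connectedComponentsWithStats(m)
    i=1+np.argmax(s[1:,4]);return (l==i).astype(np.uint8)
def filt(n,im,z):
    """centre, angle, dims of the amber area on plane z"""
    m=orange(im);cs=cv2.findContours(m,0,2)[0][0][:,0]
    yy,xx=np.nonzero(m);P=np.array([ray(n,p,z)[:2] for p in zip(xx,yy)])
    c=P.mean(0);w,v=np.linalg.eigh(np.cov((P-c).T));d=v[:,1]*np.sign(v[0,1])
    return c,np.arctan2(d[1],d[0]),np.sqrt(12*w)
E
python3 - <<'E'
from h import *
t=capture("top");s=capture("side");np.save("t0",t);np.save("s0",s)
print(filt("top",t,.047),filt("side",s,.047))
a=cv2.resize(t[160:245,185:255,::-1],None,fx=5.6,fy=5.6,interpolation=cv2.INTER_CUBIC)
b=cv2.resize(t[180:250,310:370,::-1],None,fx=6.6,fy=6.6,interpolation=cv2.INTER_CUBIC)
h=600;o=np.zeros((h,800,3),np.uint8);o[:a.shape[0],:a.shape[1]]=a;o[:b.shape[0],400:400+b.shape[1]]=b[:, :400]
cv2.imwrite("pics/crop.png",o)
c=cv2.resize(s[160:205,190:280,::-1],None,fx=6,fy=6,interpolation=cv2.INTER_CUBIC)
d=cv2.resize(s[235:320,180:270,::-1],None,fx=3.8,fy=3.8,interpolation=cv2.INTER_CUBIC)
o=np.zeros((600,800,3),np.uint8);o[:270,:540]=c;o[272:272+323,:342]=d
cv2.imwrite("pics/crop2.png",o)
E
```

```text
(array([0.58859145, 0.11045864]), np.float64(-0.05440363083563237), array([0.05550607, 0.10521803])) (array([0.58878238, 0.10876487]), np.float64(-0.04616048230593458), array([0.053567  , 0.10540315]))
```

View pics/crop.png

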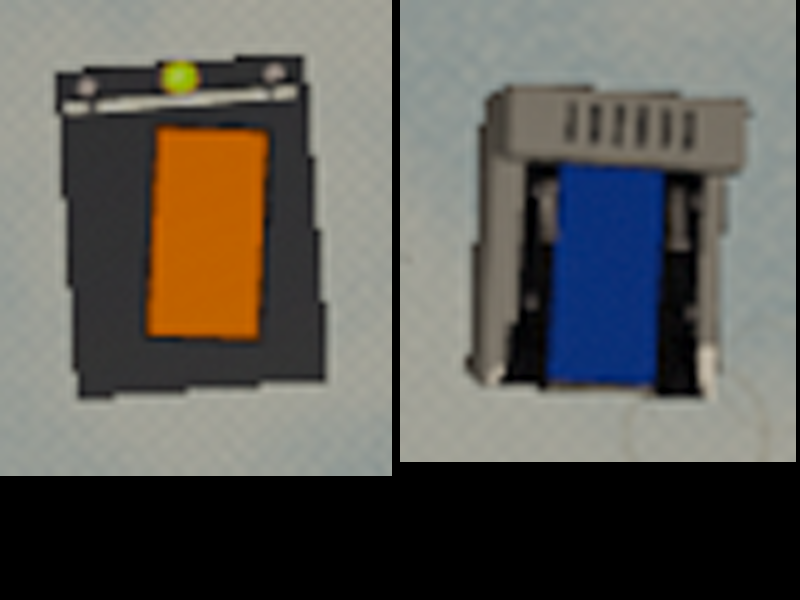

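View pics/crop2.png

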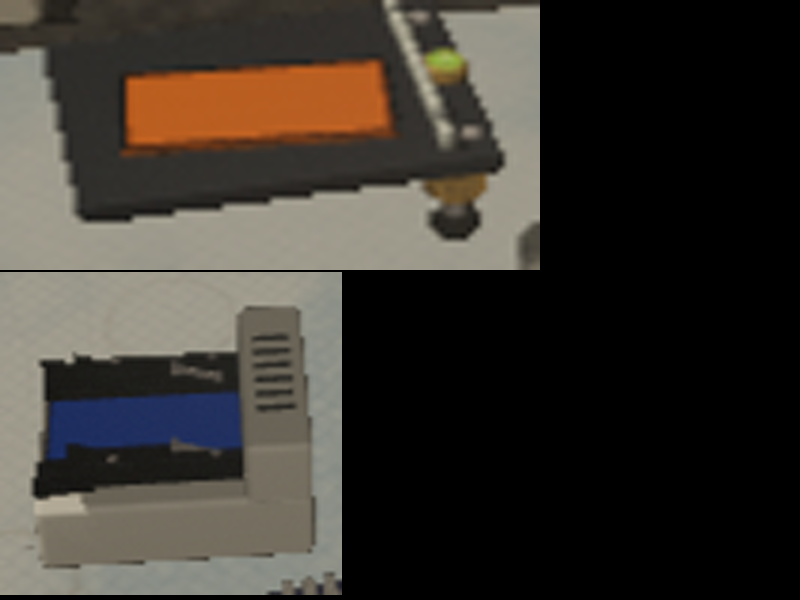

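```bash
python3 - <<'E'
from h import *
from scipy.optimize import least_squares
t=np.load("t0.npy");s=np.load("s0.npy")
ct=lambda u,v:("top",185+u/5.6-.4,160+v/5.6-.4)
cv=lambda u,v:("top",310+(u-400)/6.6-.4,180+v/6.6-.4)
st=lambda u,v:("side",190+u/6-.4,160+v/6-.4)
sv=lambda u,v:("side",180+u/3.8-.4,235+(v-272)/3.8-.4)
T=[(ct(80,397),(-75,65,45)),(ct(326,381),(-75,-65,45)),(ct(302,57),(95,-65,45)),(ct(56,73),(95,65,45)),
 (st(80,213),(-75,-65,40)),(st(500,165),(95,-65,40)),(st(47,45),(-75,65,45))]
V=[(cv(500,160),(33,52,74)),(cv(742,172),(33,-52,74)),(cv(750,100),(65,-52,74)),(cv(485,385),(-65,52,42)),(cv(710,397),(-65,-52,42)),
 (sv(240,308),(33,52,74)),(sv(247,445),(33,-52,74)),(sv(300,308),(65,52,74)),(sv(310,445),(65,-52,74)),(sv(42,565),(-65,-52,0)),(sv(312,550),(65,-52,0))]
for nm,L,x0 in(("table",T,(.57,.11,0)),("viewer",V,(.56,-.2,0))):
    def f(p,L=L):
        Q=R.from_euler('z',p[2]).as_matrix()
        return np.concatenate([proj(o[0],[p[0],p[1],0]+Q@np.array(m)/1e3)-o[1:] for o,m in L])
    r=least_squares(f,x0,loss='soft_l1');print(nm,r.x.round(4));print(f(r.x).reshape(-1,2).round(1).tolist())
    p=r.x
    if nm=="table":
        a=np.array([np.cos(p[2]),np.sin(p[2])]);n=np.array([-a[1],a[0]]);print("edge",p[:2]-.075*a)
        for c in((.5886,.1105),(.5888,.1088)):print("filter rel table",a@(c-p[:2]),n@(c-p[:2]))
    else:
        a=np.array([np.cos(p[2]),np.sin(p[2])]);print("mouth",p[:2]-.065*a,"stop",p[:2]+.033*a)
for n,im in(("top",t),("side",s)):
    h=cv2.cvtColor(im,cv2.COLOR_RGB2HSV);m=cv2.inRange(h,(105,190,60),(125,255,255))
    k,l,st_,c=cv2.connectedComponentsWithStats(m);i=1+np.argmax(st_[1:,4]);yy,xx=np.nonzero(l==i)
    P=np.array([ray(n,q,.043)[:2] for q in zip(xx,yy)]);c=P.mean(0);w,v=np.linalg.eigh(np.cov((P-c).T));d=v[:,1]*np.sign(v[0,1])
    print("blue",n,c,np.arctan2(d[1],d[0]),np.sqrt(12*w))
print(proj("top",[.5886,.11,.047]))
E
```

```text
table [0.5832 0.1177 0.0676]
[[-1.1, 0.5], [0.8, 0.1], [1.0, -1.2], [-0.4, -1.0], [-0.8, 0.5], [0.7, -0.4], [-1.0, -0.6]]
edge [0.50833513 0.11266901]
filter rel table 0.004935167351149685 -0.0075844365123145015
filter rel table 0.005019907952332933 -0.009294061918803045
viewer [ 0.5446 -0.229  -0.0859]
[[0.2, -1.4], [0.5, -0.1], [-0.0, -0.6], [-1.9, -0.6], [0.2, 0.6], [-0.9, -1.6], [-1.4, 0.2], [0.1, -2.4], [0.5, -0.7], [-0.5, 1.6], [0.5, 2.0]]
mouth [ 0.47979431 -0.22343805] stop [ 0.57743279 -0.23184807]
blue top [ 0.52977179 -0.23040909] -0.08788296654739462 [0.04686036 0.09270301]Traceback (most recent call last):
  File "<stdin>", line 25, in <module>
    return _wrapfunc(a, 'argmax', axis=axis, out=out, **kwds)
    return bound(*args, **kwds)
ValueError: attempt to get argmax of an empty sequence
```

```bash
cat >> h.py <<'E'
def pose():
    s=read_state();M=rot(s['ee_rot']);return s['tool_pos'],np.arctan2(M[1,0],M[0,0]),M
def goto(x,y,z,yaw):
    """shift mm (tool axes) and turn deg for a world target"""
    p,w,M=pose();d=M.T@(np.array([x,y,z])-p)*1e3
    return d.round(1),round(np.degrees((w-yaw+np.pi/2)%np.pi-np.pi/2),1)
E
python3 - <<'E'
from h import *
p,w,M=pose();print(p,w);print(M.round(3));print(goto(.597,.109,.10,-.05))
E
```

```text
[ 0.20287915 -0.5376796   0.19469562] 0.36080273494238385
[[ 0.936  0.353 -0.   ]
 [ 0.353 -0.936  0.001]
 [ 0.    -0.001 -1.   ]]
(array([ 597. , -465.8,   95.2]), np.float64(23.5))
```

Request:
{"op": "move_arm", "data": {
  "plan": [
    [0,[597,-466,0],23.5],
    [0,[597,-466,0],23.5],
    [0,[597,-466,0],23.5],
    [0,[597,-466,0],23.5],
    [0,[597,-466,0],23.5],
    [0,[597,-466,0],23.5],
    [0,[597,-466,0],23.5],
    [0,[597,-466,0],23.5],
    [0,[597,-466,0],23.5],
    [0,[597,-466,0],23.5],
    [0,[597,-466,0],23.5],
    [0,[597,-466,0],23.5]
  ]
}}

```text
time: 1.2
tool_pos: [0.4618, -0.1123, 0.1953]
ee_rot: [0.0, 1.0, -0.025, 0.0]
force: [0.9, 0.3, 1.0]
opening: 0.001
finger_force: 0.0
```

```bash
python3 -c "
from h import *
print(pose()[:2],goto(.597,.109,.06,-.05))"
```

```text
(array([ 0.46179796, -0.1122609 ,  0.19532765]), np.float64(-0.04924464383195615)) (array([ 124.1, -227.7,  135.3]), np.float64(0.0))
```

Request:
{"op": "move_arm", "data": {
  "plan": [
    [0,[124,-228,0],0],
    [0,[124,-228,0],0],
    [0,[124,-228,0],0],
    [0,[124,-228,0],0],
    [0,[124,-228,0],0],
    [0,[124,-228,0],0],
    [0,[124,-228,60],0],
    [0,[124,-228,100],0],
    [0,[124,-228,125],0],
    [0,[124,-228,125],0],
    [0,[124,-228,125],0]
  ]
}}

```text
time: 2.12
tool_pos: [0.5947, 0.1071, 0.0685]
ee_rot: [0.001, 1.0, -0.025, -0.003]
force: [0.2, 0.2, 0.5]
opening: -0.003
finger_force: 0.0
```

```bash
python3 -c "
from h import *
print(pose()[:2],goto(.597,.109,.055,-.05),read_state()['force'])
cv2.imwrite('pics/s1.png',cv2.resize(capture('side')[120:260,150:330,::-1],None,fx=4,fy=4))"
```

```text
(array([0.59473469, 0.10713777, 0.06846294]), np.float64(-0.049180477812293386)) (array([ 2.2, -2. , 13.4]), np.float64(0.0)) [0.2224123 0.22611   0.4850304]
```

View pics/s1.png

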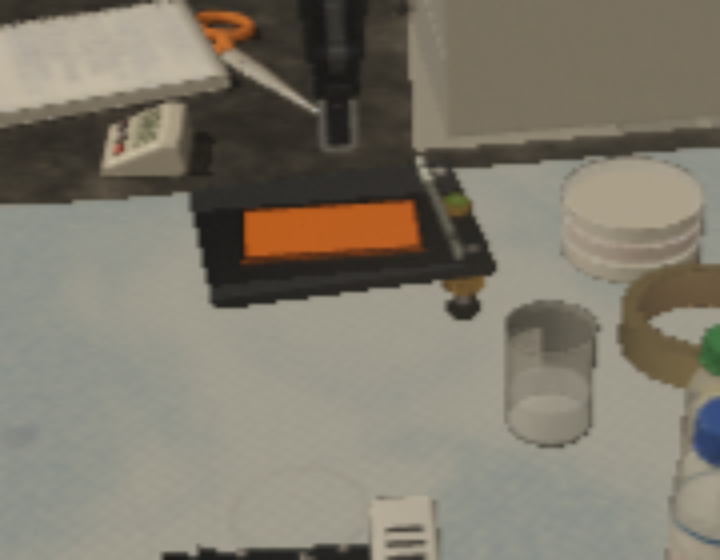

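```bash
python3 -c "
from h import *
s=read_state();print(s['time'],s['tool_pos'],proj('side',s['tool_pos']),proj('side',[.5886,.1097,.047]),'tip seen',150+340/4,120+148/4)
s=capture('side');m=orange(s);print(np.argwhere(m).mean(0)[::-1],filt('side',s,.047)); t=capture('top');print(filt('top',t,.047))
print(read_state()['tool_pos'],read_state()['force'])
"
```

```text
2.1667 [0.59703082 0.10731561 0.07112005] [235.29052278 168.22901455] [232.16913453 176.62951807] tip seen 235.0 157.0
[232.21659919 176.84817814] (array([0.58868198, 0.10882115]), np.float64(-0.042312205317902196), array([0.05347224, 0.10521154]))
(array([0.5569421 , 0.10939799]), np.float64(-1.1503552544924058), array([0.03966002, 0.06067903]))
[0.59862031 0.10737896 0.07338039] [-0.77271374 -1.10999453 -0.96699507]
```

Request:
{"op": "move_arm", "data": {
  "plan": [
    [0,[-1,-2,8],0],
    [0,[-1,-2,14],0],
    [0,[-1,-2,17],0],
    [0,[-1,-2,17],0],
    [0,[-1,-2,17],0],
    [0,[-1,-2,17],0]
  ]
}}

```text
time: 2.77
tool_pos: [0.5956, 0.1094, 0.0534]
ee_rot: [0.0, 1.0, -0.025, 0.0]
force: [1.0, 0.8, 0.7]
opening: -0.002
finger_force: 0.0
```

```bash
python3 -c "
from h import *
s=read_state();print(s['tool_pos'],s['force'],proj('side',s['tool_pos']))
cv2.imwrite('pics/s2.png',cv2.resize(capture('side')[140:200,190:290,::-1],None,fx=6,fy=6))"
```

```text
[0.59561094 0.10935675 0.0533878 ] [1.00448656 0.77408259 0.70472338] [234.94124561 174.19886992]
```

View pics/s2.png

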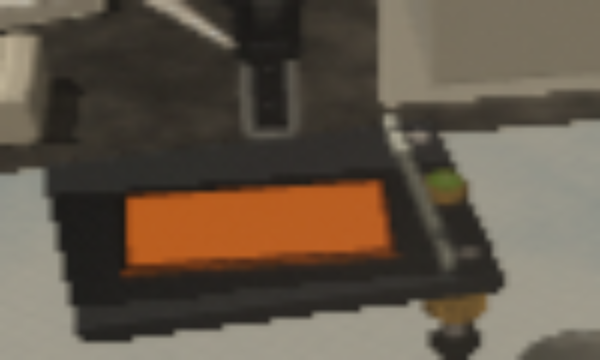

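```bash
python3 -c "
from h import *
s=capture('side').astype(int);d=s-np.load('s0.npy').astype(int)
a=np.abs(d).sum(2)
for r in range(150,182): print(r,a[r,226:248].tolist())
"
```

```text
150 [2, 3, 1, 12, 29, 7, 37, 56, 50, 53, 55, 8, 91, 38, 6, 1, 1, 0, 3, 1, 0, 4]
151 [2, 0, 1, 26, 106, 74, 14, 48, 18, 30, 44, 21, 107, 52, 1, 2, 1, 1, 4, 3, 1, 5]
152 [2, 2, 4, 26, 107, 74, 9, 58, 47, 56, 60, 11, 97, 62, 10, 2, 1, 4, 5, 0, 2, 2]
153 [1, 4, 3, 23, 101, 64, 23, 50, 51, 50, 53, 7, 87, 60, 12, 0, 1, 2, 3, 0, 1, 6]
154 [2, 0, 1, 27, 98, 61, 22, 54, 49, 52, 52, 24, 89, 62, 6, 2, 0, 1, 0, 2, 0, 0]
155 [2, 1, 1, 34, 98, 55, 32, 63, 58, 54, 62, 39, 79, 56, 11, 2, 0, 0, 3, 2, 3, 1]
156 [1, 5, 2, 4, 87, 77, 15, 71, 81, 82, 76, 46, 65, 47, 9, 1, 1, 4, 5, 5, 2, 1]
157 [0, 1, 7, 1, 99, 83, 8, 74, 49, 62, 76, 46, 69, 69, 15, 3, 3, 7, 4, 1, 0, 5]
158 [2, 0, 0, 2, 94, 87, 16, 73, 77, 81, 80, 54, 72, 71, 20, 3, 2, 4, 4, 2, 2, 0]
159 [1, 6, 2, 1, 104, 98, 7, 58, 66, 59, 59, 65, 85, 80, 17, 1, 2, 2, 3, 1, 2, 1]
160 [1, 2, 2, 2, 79, 121, 34, 56, 61, 61, 66, 63, 85, 79, 19, 2, 1, 2, 5, 3, 1, 0]
161 [1, 4, 0, 2, 55, 120, 52, 14, 27, 17, 19, 13, 89, 63, 11, 0, 4, 3, 2, 6, 0, 2]
162 [2, 2, 7, 5, 25, 87, 118, 123, 124, 109, 94, 105, 80, 31, 1, 2, 2, 1, 1, 3, 0, 1]
163 [2, 1, 1, 1, 5, 10, 20,
[... 672 characters left out ...]
, 1, 1, 2, 2, 3, 0, 1, 1, 2, 5, 4, 5, 2, 2, 0, 1, 0, 1, 3, 2]
173 [1, 1, 2, 1, 3, 2, 0, 1, 3, 1, 2, 0, 3, 3, 0, 3, 0, 1, 3, 2, 2, 1]
174 [1, 1, 2, 1, 1, 1, 5, 2, 4, 0, 0, 1, 6, 2, 4, 3, 0, 0, 0, 3, 1, 0]
175 [2, 2, 3, 2, 1, 1, 0, 1, 0, 1, 2, 1, 1, 0, 1, 0, 2, 1, 2, 0, 2, 2]
176 [0, 1, 0, 0, 2, 1, 1, 1, 3, 1, 2, 3, 0, 3, 2, 0, 0, 2, 5, 2, 1, 2]
177 [4, 2, 1, 2, 2, 1, 2, 2, 2, 0, 2, 3, 3, 3, 3, 1, 2, 1, 1, 1, 2, 3]
178 [2, 3, 2, 2, 2, 3, 2, 4, 0, 3, 3, 0, 0, 0, 1, 1, 0, 4, 2, 4, 3, 2]
179 [1, 1, 3, 4, 2, 1, 2, 1, 1, 0, 2, 1, 1, 2, 2, 2, 0, 2, 1, 5, 1, 4]
180 [3, 2, 1, 2, 4, 0, 2, 1, 0, 0, 3, 0, 3, 0, 3, 2, 2, 1, 4, 3, 0, 2]
181 [2, 3, 1, 2, 1, 0, 1, 1, 2, 2, 4, 0, 0, 4, 1, 1, 4, 1, 1, 1, 1, 4]
```

```bash
python3 -c "
from h import *
p=read_state()['tool_pos'];t=capture('top')
for z in(.053,.08,.126,.2,.3): print(z,proj('top',[p[0],p[1],z]),proj('side',[p[0],p[1],z]))
o=np.zeros((600,800,3),np.uint8)
a=cv2.resize(t[130:270,170:270,::-1],None,fx=4,fy=4);o[:560,:400]=a
s=capture('side');b=cv2.resize(s[0:200,170:303,::-1],None,fx=3,fy=3);o[:600,401:800]=b
cv2.imwrite('pics/m.png',o)"
```

```text
0.053 [221.75400721 198.45200046] [234.95826476 174.32987267]
0.08 [221.06922149 197.73017684] [234.46819735 164.63457379]
0.126 [219.8214373  196.41490392] [233.60381129 147.53390362]
0.2 [217.56733003 194.03887908] [232.12964259 118.3695359 ]
0.3 [213.91618695 190.19025715] [229.95462015  75.33975661]
```

View pics/m.png

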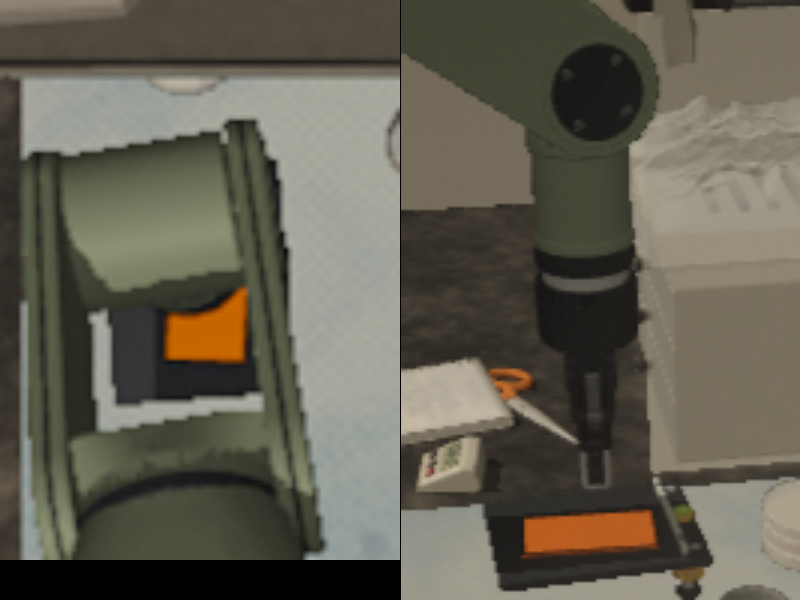

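Request:
{"op": "move_arm", "data": {
  "plan": [
    [0,[0,0,2],0],
    [0,[0,0,3],0],
    [0,[0,0,4],0],
    [0,[0,0,4],0],
    [0,[0,0,4],0]
  ]
}}

```text
time: 3.38
tool_pos: [0.5954, 0.1094, 0.0491]
ee_rot: [0.0, 1.0, -0.025, -0.0]
force: [0.1, -0.1, 0.5]
opening: 0.001
finger_force: 0.0
```

Request:
{"op": "move_arm", "data": {
  "plan": [
    [0,[0,0,0.5],0],
    [0,[0,0,1],0],
    [0,[0,0,1],0],
    [0,[0,0,1],0]
  ]
}}

```text
time: 3.72
tool_pos: [0.5954, 0.1094, 0.0482]
ee_rot: [0.0, 1.0, -0.025, 0.0]
force: [-0.3, -0.3, -0.4]
opening: 0.003
finger_force: 0.0
```

Request:
{"op": "move_arm", "data": {
  "plan": [
    [0,[0,0,0.5],0],
    [0,[0,0,1],0],
    [0,[0,0,1],0],
    [0,[0,0,1],0]
  ]
}}

```text
time: 4.05
tool_pos: [0.5954, 0.1093, 0.0472]
ee_rot: [0.0, 1.0, -0.025, 0.0]
force: [-0.2, 0.3, -0.8]
opening: 0.0
finger_force: 0.0
```

Request:
{"op": "move_arm", "data": {
  "plan": [
    [0,[0,0,0.5],0],
    [0,[0,0,1],0],
    [0,[0,0,1],0],
    [0,[0,0,1],0]
  ]
}}

```text
time: 4.38
tool_pos: [0.5954, 0.1094, 0.0461]
ee_rot: [0.0, 1.0, -0.025, -0.0]
force: [0.3, -0.1, -0.5]
opening: -0.001
finger_force: 0.0
```

Request:
{"op": "move_arm", "data": {
  "plan": [
    [0,[0,0,0.5],0],
    [0,[0,0,1],0],
    [0,[0,0,1],0],
    [0,[0,0,1],0]
  ]
}}

```text
time: 4.72
tool_pos: [0.5954, 0.1094, 0.0451]
ee_rot: [0.0, 1.0, -0.025, -0.0]
force: [-0.3, 0.2, -0.1]
opening: 0.005
finger_force: 0.0
```

```bash
python3 -c "
from h import *
s=read_state();print(s['tool_pos'],s['force'],s['time'])
a=np.abs(capture('side').astype(int)-np.load('s0.npy')).sum(2)
print(a[155:182,234].tolist())"
```

```text
[0.59538492 0.10935383 0.04514052] [-0.31069336  0.18204598 -0.05789571] 4.7167
[56, 78, 74, 80, 57, 46, 50, 47, 52, 23, 133, 20, 4, 2, 36, 35, 9, 2, 0, 4, 2, 0, 4, 0, 0, 1, 3]
```

Request:
{"op": "move_arm", "data": {
  "plan": [
    [0,[0,0,0.5],0],
    [0,[0,0,1],0],
    [0,[0,0,1],0],
    [0,[0,0,1],0]
  ]
}}

```text
time: 5.1
tool_pos: [0.5954, 0.1094, 0.0442]
ee_rot: [0.0, 1.0, -0.025, 0.0]
force: [0.8, -0.1, 0.1]
opening: -0.003
finger_force: 0.0
```

Request:
{"op": "move_arm", "data": {
  "plan": [
    [0,[0,0,0.5],0],
    [0,[0,0,1],0],
    [0,[0,0,1.5],0],
    [0,[0,0,1.5],0]
  ]
}}

```text
time: 5.43
tool_pos: [0.5953, 0.1093, 0.0426]
ee_rot: [0.0, 1.0, -0.025, -0.0]
force: [0.2, -0.4, 0.0]
opening: 0.001
finger_force: 0.0
```

Request:
{"op": "move_arm", "data": {
  "plan": [
    [0,[0,0,0.5],0],
    [0,[0,0,1],0],
    [0,[0,0,1.5],0],
    [0,[0,0,1.5],0]
  ]
}}

```text
time: 5.77
tool_pos: [0.5954, 0.1094, 0.0411]
ee_rot: [0.0, 1.0, -0.025, -0.0]
force: [-0.2, 0.2, 0.4]
opening: 0.001
finger_force: 0.0
```

```bash
python3 -c "
from h import *
s=read_state();print(s['tool_pos'],s['force'],s['time'])
c=capture('side');print(filt('side',c,.047),filt('top',capture('top'),.047))
a=np.abs(c.astype(int)-np.load('s0.npy')).sum(2)
print(a[155:182,234].tolist())"
```

```text
[0.59538257 0.10937876 0.04108838] [-0.21081596  0.16940581  0.42634775] 5.7667
(array([0.58868198, 0.10882115]), np.float64(-0.042312205317902196), array([0.05347224, 0.10521154])) (array([0.55506634, 0.10930266]), np.float64(-1.204329684023083), array([0.03662171, 0.06047671]))
[60, 79, 79, 77, 63, 52, 49, 43, 48, 39, 49, 111, 71, 9, 35, 38, 9, 3, 1, 3, 4, 1, 1, 0, 0, 1, 3]
```

Seen against the table, the fingertips stand about 30 mm higher than the reported TCP. I'll go on down under force guard and find the true contact height.

Request:
{"op": "move_arm", "data": {
  "plan": [
    [0,[0,0,4],0],
    [0,[0,0,8],0],
    [0,[0,0,12],0],
    [0,[0,0,15],0],
    [0,[0,0,17],0],
    [0,[0,0,17],0],
    [0,[0,0,17],0]
  ]
}}

```text
time: 6.45
tool_pos: [0.5954, 0.1093, 0.024]
ee_rot: [0.0, 1.0, -0.025, -0.0]
force: [0.3, -0.2, 0.0]
opening: -0.002
finger_force: 0.0
```

```bash
python3 -c "
from h import *
s=read_state();print(s['tool_pos'],s['force'],s['time'])
c=capture('side')
a=np.abs(c.astype(int)-np.load('s0.npy')).sum(2)
print(a[155:182,234].tolist())"
```

```text
[0.59536906 0.10933804 0.02400863] [ 0.33974623 -0.24702748  0.0432887 ] 6.45
[53, 85, 91, 66, 58, 56, 60, 45, 47, 40, 39, 46, 40, 43, 39, 32, 146, 160, 78, 6, 5, 3, 2, 2, 1, 2, 2]
```

Request:
{"op": "move_arm", "data": {
  "plan": [
    [0,[0,0,1.5],0],
    [0,[0,0,3],0],
    [0,[0,0,4],0],
    [0,[0,0,4],0],
    [0,[0,0,4],0]
  ]
}}

```text
time: 6.92
tool_pos: [0.5954, 0.1093, 0.0201]
ee_rot: [0.0, 1.0, -0.025, -0.0]
force: [-0.3, 0.8, 0.6]
opening: -0.004
finger_force: 0.0
```

Request:
{"op": "move_arm", "data": {
  "plan": [
    [0,[0,0,0.5],0],
    [0,[0,0,1],0],
    [0,[0,0,1],0],
    [0,[0,0,1],0]
  ]
}}

```text
time: 7.25
tool_pos: [0.5954, 0.1093, 0.0192]
ee_rot: [0.0, 1.0, -0.025, 0.0]
force: [-0.2, -0.6, 1.2]
opening: -0.002
finger_force: 0.0
```

Request:
{"op": "move_arm", "data": {
  "plan": [
    [0,[0,0,0.5],0],
    [0,[0,0,1],0],
    [0,[0,0,1],0],
    [0,[0,0,1],0]
  ]
}}

```text
time: 7.58
tool_pos: [0.5954, 0.1094, 0.0182]
ee_rot: [0.0, 1.0, -0.025, -0.0]
force: [-0.1, -0.3, 0.5]
opening: -0.002
finger_force: 0.0
```

Request:
{"op": "move_arm", "data": {
  "plan": [
    [0,[0,0,0.5],0],
    [0,[0,0,1],0],
    [0,[0,0,1],0],
    [0,[0,0,1],0]
  ]
}}

```text
time: 7.92
tool_pos: [0.5954, 0.1094, 0.0172]
ee_rot: [0.0, 1.0, -0.025, -0.0]
force: [0.5, -0.4, 0.1]
opening: 0.001
finger_force: 0.0
```

Request:
{"op": "move_arm", "data": {
  "plan": [
    [0,[0,0,0.5],0],
    [0,[0,0,1],0],
    [0,[0,0,1],0],
    [0,[0,0,1],0]
  ]
}}

```text
time: 8.25
tool_pos: [0.5954, 0.1093, 0.0162]
ee_rot: [0.0, 1.0, -0.025, -0.0]
force: [0.4, -0.3, -0.4]
opening: -0.001
finger_force: 0.0
```

Request:
{"op": "move_arm", "data": {
  "plan": [
    [0,[0,0,0.5],0],
    [0,[0,0,1],0],
    [0,[0,0,1],0]
  ]
}}

```text
time: 8.5
tool_pos: [0.5954, 0.1094, 0.0151]
ee_rot: [0.0, 1.0, -0.025, -0.0]
force: [-0.4, 0.6, -0.4]
opening: -0.001
finger_force: 0.0
```

Request:
{"op": "move_arm", "data": {
  "plan": [
    [0,[0,0,0.5],0],
    [0,[0,0,0.5],0],
    [0,[0,0,0.5],0]
  ]
}}

```text
time: 8.75
tool_pos: [0.5954, 0.1094, 0.0147]
ee_rot: [0.0, 1.0, -0.025, -0.0]
force: [-0.3, -0.7, 0.8]
opening: -0.002
finger_force: 0.0
```

```bash
python3 -c "
from h import *
s=read_state();print(s['tool_pos'],s['force'],s['time'])
c=capture('side')
a=np.abs(c.astype(int)-np.load('s0.npy')).sum(2)
print(a[165:185,230:240:2].T.tolist())"
```

```text
[0.59541015 0.10937587 0.0146659 ] [-0.28907204 -0.66116271  0.81688908] 8.75
[[17, 44, 45, 54, 21, 13, 32, 18, 18, 2, 0, 0, 1, 1, 0, 2, 2, 2, 9, 21], [8, 48, 53, 52, 54, 80, 92, 156, 161, 163, 163, 117, 12, 3, 1, 0, 1, 6, 4, 30], [43, 40, 44, 46, 37, 30, 144, 210, 210, 219, 194, 141, 15, 0, 1, 2, 3, 4, 7, 34], [42, 45, 33, 40, 45, 20, 157, 210, 213, 217, 181, 114, 10, 1, 0, 3, 4, 9, 7, 38], [93, 97, 63, 59, 64, 82, 147, 178, 181, 182, 164, 76, 7, 1, 1, 5, 0, 9, 5, 32]]
```

Request:
{"op": "move_arm", "data": {
  "plan": [
    [0,[0,0,0.5],0],
    [0,[0,0,0.7],0],
    [0,[0,0,0.7],0]
  ]
}}

```text
time: 9.05
tool_pos: [0.5954, 0.1093, 0.0139]
ee_rot: [0.0, 1.0, -0.025, -0.0]
force: [0.7, 0.2, -0.3]
opening: 0.001
finger_force: 0.0
```

Request:
{"op": "move_arm", "data": {
  "plan": [
    [0,[0,0,0.5],0],
    [0,[0,0,0.7],0],
    [0,[0,0,0.7],0]
  ]
}}

```text
time: 9.3
tool_pos: [0.5954, 0.1094, 0.0132]
ee_rot: [0.0, 1.0, -0.025, -0.0]
force: [0.3, 0.4, -0.5]
opening: -0.0
finger_force: 0.0
```

Request:
{"op": "move_arm", "data": {
  "plan": [
    [0,[0,0,0.5],0],
    [0,[0,0,0.7],0],
    [0,[0,0,0.7],0]
  ]
}}

```text
time: 9.55
tool_pos: [0.5954, 0.1094, 0.0125]
ee_rot: [0.0, 1.0, -0.025, -0.0]
force: [0.4, 0.1, -0.5]
opening: -0.003
finger_force: 0.0
```

Request:
{"op": "move_arm", "data": {
  "plan": [
    [0,[0,0,0.5],0],
    [0,[0,0,0.8],0],
    [0,[0,0,0.8],0]
  ]
}}

```text
time: 9.8
tool_pos: [0.5954, 0.1094, 0.0117]
ee_rot: [0.0, 1.0, -0.025, -0.0]
force: [0.1, -0.2, -0.2]
opening: -0.002
finger_force: 0.0
```

Request:
{"op": "move_arm", "data": {
  "plan": [
    [0,[0,0,0.5],0],
    [0,[0,0,0.8],0],
    [0,[0,0,0.8],0]
  ]
}}

```text
time: 10.05
tool_pos: [0.5954, 0.1094, 0.011]
ee_rot: [0.0, 1.0, -0.025, 0.0]
force: [0.3, -0.3, -0.2]
opening: 0.003
finger_force: 0.0
```

Request:
{"op": "move_arm", "data": {
  "plan": [
    [0,[0,0,0.5],0],
    [0,[0,0,0.8],0],
    [0,[0,0,0.8],0]
  ]
}}

```text
time: 10.3
tool_pos: [0.5956, 0.1094, 0.011]
ee_rot: [-0.0, 1.0, -0.025, 0.0]
force: [-1.9, -0.6, 4.9]
opening: -0.001
finger_force: 2.4
```

```bash
python3 -c "
from h import *
s=read_state();print(s['tool_pos'],s['force'],s['time'])
c=capture('side')
a=np.abs(c.astype(int)-np.load('s0.npy')).sum(2)
print(a[165:185,230:240:2].T.tolist())"
```

```text
[0.5955866  0.1093834  0.01097387] [-1.88932807 -0.63253996  4.86379434] 10.3
[[37, 24, 40, 54, 4, 12, 32, 19, 21, 3, 0, 3, 4, 1, 1, 1, 1, 2, 11, 19], [40, 17, 53, 52, 51, 82, 92, 154, 162, 162, 152, 150, 117, 27, 4, 0, 3, 3, 19, 32], [37, 47, 14, 41, 43, 35, 146, 210, 211, 216, 209, 216, 142, 37, 1, 0, 3, 4, 12, 30], [44, 51, 33, 42, 37, 10, 157, 209, 211, 218, 213, 212, 142, 35, 2, 4, 3, 8, 6, 38], [25, 14, 54, 57, 63, 83, 161, 180, 181, 181, 182, 166, 142, 11, 1, 3, 3, 10, 3, 33]]
```

Request:
{"op": "move_arm", "data": {
  "plan": [
    [0,[0,0,0.5],0],
    [0,[0,0,0.5],0],
    [0,[-4,0.5,0.5],0],
    [0,[-8,1,0.5],0],
    [0,[-12,1.4,0.5],0],
    [0,[-16,1.9,0.5],0],
    [0,[-20,2.3,0.5],0],
    [0,[-20,2.3,0.5],0]
  ]
}}

```text
time: 11.02
tool_pos: [0.5763, 0.1083, 0.0109]
ee_rot: [-0.0, 1.0, -0.025, 0.002]
force: [0.1, 0.3, 5.4]
opening: -0.002
finger_force: 3.2
```

```bash
python3 -c "
from h import *
s=read_state();print(s['tool_pos'],s['force'],s['time'])
from cv2 import *
c=capture('side');m=orange(c);k=np.argwhere(m)[:,::-1];print(k.min(0),k.max(0));k=np.argwhere(orange(np.load('s0.npy')))[:,::-1];print(k.min(0),k.max(0))"
```

```text
[0.57627739 0.108259   0.01094825] [0.09015435 0.29383612 5.42258425] 11.0167
[203 171] [246 184]
[211 170] [254 183]
```

Request:
{"op": "move_arm", "data": {
  "plan": [
    [0,[-4,0.5,0.3],0],
    [0,[-8,1,0.3],0],
    [0,[-12,1.4,0.3],0],
    [0,[-16,1.9,0.3],0],
    [0,[-20,2.3,0.3],0],
    [0,[-24,2.8,0.3],0],
    [0,[-28,3.3,0.3],0],
    [0,[-32,3.8,0.3],0],
    [0,[-36,4.2,0.3],0],
    [0,[-40,4.7,0.3],0],
    [0,[-42,4.9,0.3],0],
    [0,[-42,4.9,0.3],0]
  ]
}}

```text
time: 12.07
tool_pos: [0.535, 0.1056, 0.011]
ee_rot: [-0.0, 1.0, -0.025, 0.002]
force: [0.0, 0.6, 7.3]
opening: -0.001
finger_force: 3.9
```

```bash
python3 -c "
from h import *
s=read_state();print(s['tool_pos'],s['force'],s['time'])
c=capture('side');m=orange(c);k=np.argwhere(m)[:,::-1];print(k.min(0),k.max(0))"
```

```text
[0.53498637 0.10557881 0.01095355] [0.01184819 0.58135624 7.26953868] 12.0667
[186 173] [229 186]
```

Request:
{"op": "move_arm", "data": {
  "plan": [
    [0,[0,0,-5],0],
    [0,[0,0,-40],0],
    [0,[0,0,-70],0],
    [1,[0,0,-90],0],
    [1,[-90,0,-90],0],
    [1,[-90,0,-90],0],
    [1,[-90,0,-90],0],
    [1,[-90,0,-90],0]
  ]
}}

```text
time: 12.78
tool_pos: [0.4399, 0.1094, 0.0993]
ee_rot: [0.0, 1.0, -0.024, -0.001]
force: [-0.5, 0.1, 0.4]
opening: 0.707
finger_force: 0.0
```

```bash
python3 -c "
from h import *
print(pose()[:2])
c=capture('side');print(filt('side',c,.047));m=orange(c);k=np.argwhere(m)[:,::-1];print(k.min(0),k.max(0))
t=capture('top');print(filt('top',t,.047),orange(t).sum())
o=np.zeros((600,800,3),np.uint8)
o[:400,:400]=cv2.resize(t[160:260,180:280,::-1],None,fx=4,fy=4)
o[:400,400:]=cv2.resize(c[130:230,180:280,::-1],None,fx=4,fy=4)
cv2.imwrite('pics/m2.png',o)"
```

```text
(array([0.43987401, 0.1094319 , 0.09927974]), np.float64(-0.04841530481718689))
(array([0.52850816, 0.10485834]), np.float64(-0.039370532074805044), array([0.05309475, 0.10481365]))
[186 173] [229 186]
(array([0.52974565, 0.10703804]), np.float64(-0.08719449066253812), array([0.05527254, 0.1018891 ])) 702
```

View pics/m2.png

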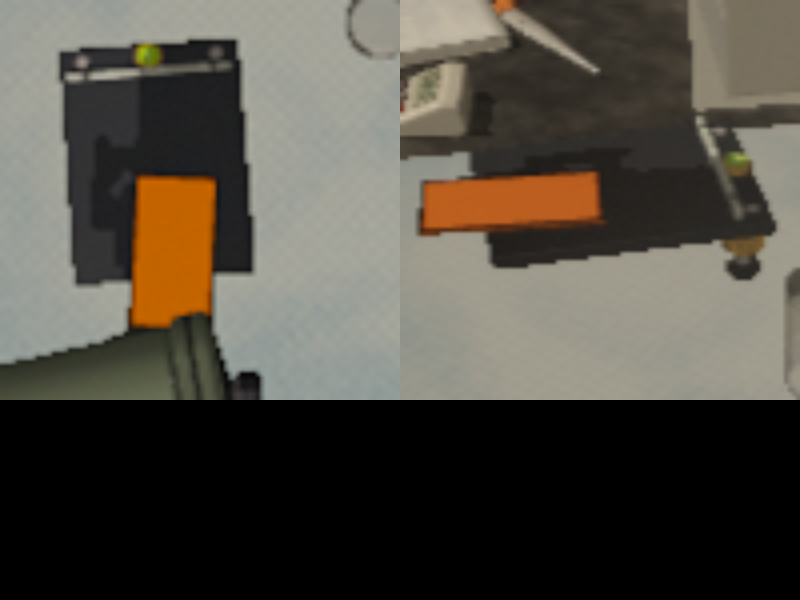

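```bash
python3 -c "
from h import *
print(goto(.487,.108,.03,-.046),goto(.487,.108,-.016,-.046))"
```

```text
(array([42.6, -0.2, 69.9]), np.float64(-0.2)) (array([ 42.5,  -0.2, 115.9]), np.float64(-0.2))
```

Request:
{"op": "move_arm", "data": {
  "plan": [
    [1,[20,0,0],0],
    [1,[40,0,0],0],
    [1,[41,0,20],0],
    [1,[41,0,45],0],
    [1,[41,0,58],0],
    [1,[41,0,60],0],
    [1,[41,0,60],0],
    [1,[41,0,60],0]
  ]
}}

```text
time: 13.55
tool_pos: [0.4858, 0.1078, 0.0398]
ee_rot: [-0.0, 1.0, -0.025, 0.001]
force: [-0.1, -0.5, 0.4]
opening: 1.001
finger_force: 0.0
```

```bash
python3 -c "
from h import *
c=capture('side');k=np.argwhere(orange(c))[:,::-1];print(k.min(0),k.max(0))
print(read_state()['force'],read_state()['tool_pos'],goto(.487,.108,-.016,-.046))
p=proj('side',[.487,.108,.05]).astype(int);print(p)
t=capture('top')
o=np.zeros((600,800,3),np.uint8)
o[:600,:480]=cv2.resize(c[105:225,160:256,::-1],None,fx=5,fy=5)
o[:320,480:]=cv2.resize(t[190:270,180:260,::-1],None,fx=4,fy=4)
cv2.imwrite('pics/m3.png',o)"
```

```text
[186 173] [229 186]
[-0.78780069  0.72291127  0.13759529] [0.48580629 0.10783937 0.04023403] (array([ 1.1, -0.2, 56.2]), np.float64(-0.2))
[190 179]
```

View pics/m3.png

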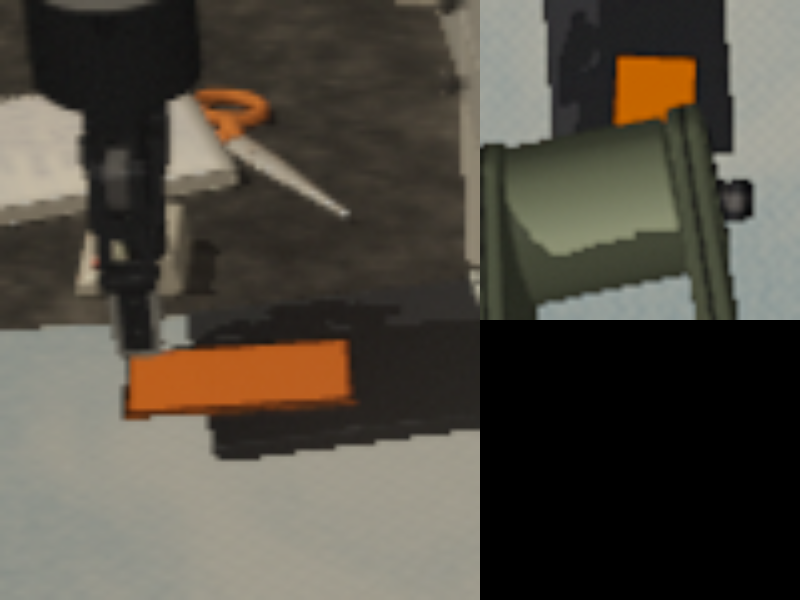

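Request:
{"op": "move_arm", "data": {
  "plan": [
    [1,[1,0,10],0],
    [1,[1,0,20],0],
    [1,[1,0,28],0],
    [1,[1,0,32],0],
    [1,[1,0,32],0],
    [1,[1,0,32],0]
  ]
}}

```text
time: 14.15
tool_pos: [0.485, 0.1076, 0.007]
ee_rot: [0.0, 1.0, -0.025, -0.0]
force: [-0.3, 0.7, 0.8]
opening: 0.996
finger_force: 0.0
```

Request:
{"op": "move_arm", "data": {
  "plan": [
    [1,[0,0,7],0],
    [1,[0,0,14],0],
    [1,[0,0,20],0],
    [1,[0,0,23],0],
    [1,[0,0,24],0],
    [1,[0,0,24],0],
    [1,[0,0,24],0]
  ]
}}

```text
time: 14.73
tool_pos: [0.4853, 0.1076, -0.0166]
ee_rot: [0.0, 1.0, -0.025, 0.0]
force: [-1.0, -0.4, 0.6]
opening: 0.996
finger_force: 0.0
```

```bash
python3 -c "
from h import *
c=capture('side');k=np.argwhere(orange(c))[:,::-1];print(k.min(0),k.max(0))
print(read_state()['force'],read_state()['tool_pos'],goto(.487,.108,-.016,-.046))
a=np.abs(c.astype(int)-np.load('s0.npy')).sum(2)[150:215,184:200:3];print(a.T.tolist());print(proj('side',[.487,.06,.033]))"
```

```text
[193 173] [229 186]
[ 0.18063612 -0.48681339 -0.31219621] [ 0.48543873  0.10763714 -0.01645253] (array([ 1.5, -0.4, -0.5]), np.float64(-0.2))
[[350, 325, 330, 301, 291, 305, 306, 336, 289, 157, 104, 70, 71, 94, 19, 20, 26, 33, 27, 291, 349, 340, 339, 338, 348, 345, 351, 355, 356, 335, 370, 363, 346, 347, 354, 327, 108, 95, 113, 118, 135, 2, 6, 6, 10, 7, 8, 6, 9, 8, 9, 6, 9, 8, 6, 5, 7, 8, 7, 8, 10, 6, 6, 8, 8], [216, 197, 270, 227, 290, 368, 438, 284, 143, 114, 146, 132, 107, 131, 18, 9, 20, 28, 18, 278, 350, 331, 338, 341, 347, 350, 202, 201, 193, 296, 359, 360, 346, 334, 363, 377, 359, 374, 362, 370, 365, 363, 369, 353, 346, 337, 233, 8, 8, 7, 8, 9, 8, 5, 9, 9, 6, 6, 6, 8, 6, 6, 9, 6, 7], [399, 402, 432, 437, 444, 416, 380, 269, 252, 258, 216, 207, 205, 220, 50, 62, 63, 63, 75, 328, 331, 338, 346, 346, 344, 344, 263, 211, 255, 318, 358, 357, 341, 349, 368, 376, 364, 367, 371, 369, 368, 371, 369, 366, 359, 367, 185, 4, 9, 9, 7, 7, 6, 7, 7, 8, 6, 9, 9, 6, 9, 7, 8, 9, 6], [349, 369, 377, 385, 372, 336, 326, 237, 232, 226, 232, 230, 230, 214, 86, 61, 55, 66, 266, 331, 339, 344, 340, 363, 381, 272, 209, 262, 261, 318, 340, 356, 308, 299, 236, 207, 181, 208, 194, 182, 190, 202, 199, 202, 212, 213, 207, 4, 7, 9, 8, 9, 9, 8, 7, 8, 6, 7, 8, 8, 8, 5, 6, 6, 8], [26, 24, 25, 22, 23, 23, 26, 15, 22, 27, 31, 3, 1, 7, 1, 3, 1, 2, 6, 5, 3, 7, 11, 8, 255, 205, 202, 207, 204, 202, 203, 203, 200, 198, 199, 200, 232, 318, 8, 7, 6, 5, 7, 6, 8, 7, 6, 8, 8, 6, 7, 7, 8, 9, 9, 9, 8, 7, 7, 9, 8, 6, 6, 5, 8], [3, 0, 7, 2, 3, 1, 2, 1, 5, 2, 2, 1, 1, 1, 1, 1, 2, 35, 49, 54, 49, 52, 55, 61, 52, 198, 202, 152, 154, 156, 150, 149, 197, 199, 200, 199, 242, 277, 7, 6, 8, 5, 9, 6, 9, 5, 7, 5, 7, 5, 8, 7, 9, 7, 8, 9, 7, 6, 6, 8, 8, 7, 9, 9, 6]]
[191.10275251 196.2678694 ]
```

Request:
{"op": "move_arm", "data": {
  "plan": [
    [0.8,[1,0,0],0],
    [0.75,[1,0,0],0],
    [0.6,[1,0,0],0],
    [0.5,[1,0,0],0],
    [0,[1,0,0],0],
    [0,[1,0,0],0],
    [0,[1,0,0],0],
    [0,[1,0,0],0]
  ]
}}

```text
time: 15.45
tool_pos: [0.4866, 0.1076, -0.0163]
ee_rot: [-0.0, 1.0, -0.025, 0.0]
force: [-0.5, 0.1, 5.6]
opening: 0.674
finger_force: 63.0
```

Request:
{"op": "move_arm", "data": {
  "plan": [
    [0,[0,0,-2],0],
    [0,[0,0,-5],0],
    [0,[0,0,-9],0],
    [0,[0,0,-12],0],
    [0,[0,0,-12],0],
    [0,[0,0,-12],0]
  ]
}}

```text
time: 15.95
tool_pos: [0.4863, 0.1076, -0.0044]
ee_rot: [0.0, 1.0, -0.025, 0.0]
force: [-0.6, 0.9, -0.9]
opening: 0.669
finger_force: 63.8
```

```bash
python3 -c "
from h import *
s=read_state();print(s['force'],s['wrist_torque'],s['tool_pos'],pose()[1],s['opening'],s['finger_force'])
c=capture('side');k=np.argwhere(orange(c))[:,::-1];print(k.min(0),k.max(0));print(filt('side',c,.058))
t=capture('top')
o=np.zeros((600,800,3),np.uint8)
o[:600,:480]=cv2.resize(c[105:225,160:256,::-1],None,fx=5,fy=5)
o[:320,480:]=cv2.resize(t[180:260,180:260,::-1],None,fx=4,fy=4)
cv2.imwrite('pics/m4.png',o)"
```

```text
[-0.57011631  0.91795602 -0.92495523] [ 0.03658051  0.06367656 -0.03876685] [ 0.48627744  0.10756577 -0.0044458 ] -0.04935213644547308 0.6689987718569699 63.80273222923279
[194 170] [229 182]
(array([0.53823381, 0.10445028]), np.float64(-0.10404170732610218), array([0.05328402, 0.0836475 ]))
```

Request:
{"op": "move_arm", "data": {
  "plan": [
    [0,[0,0,-5],0],
    [0,[0,0,-15],0],
    [0,[0,0,-28],0],
    [0,[0,0,-42],0],
    [0,[0,0,-54],0],
    [0,[0,5,-60],0],
    [0,[-5,18,-60],0.2],
    [0,[-12,38,-60],0.4],
    [0,[-20,63,-60],0.8],
    [0,[-29,90,-60],1.2],
    [0,[-38,118,-60],1.6],
    [0,[-47,146,-60],2.2]
  ]
}}

```text
time: 17.05
tool_pos: [0.43, -0.0376, 0.0549]
ee_rot: [0.0, 0.999, -0.044, -0.001]
force: [0.6, -0.7, -0.5]
opening: 0.673
finger_force: 63.9
```

```bash
python3 -c "
from h import *
s=read_state();print(s['force'],s['tool_pos'],s['opening'],pose()[1]);print(goto(.368,-.2163,.0556,-.087))
c=np.load('s0.npy');h=cv2.cvtColor(c,cv2.COLOR_RGB2HSV);print(h[270,200],h[265,215])
m=cv2.inRange(h,(100,110,50),(130,255,255))
k,l,st,_=cv2.connectedComponentsWithStats(m)
for i in range(1,k):
  if st[i,4]>100: print(st[i]); 
  else: continue
  yy,xx=np.nonzero(l==i)
  P=np.array([ray('side',q,.043)[:2] for q in zip(xx,yy)]);c=P.mean(0);w,v=np.linalg.eigh(np.cov((P-c).T));d=v[:,1]*np.sign(v[0,1])
  print(c,np.arctan2(d[1],d[0]),np.sqrt(12*w))
"
```

```text
[ 0.6111202  -0.65212616 -0.4522233 ] [ 0.4300075  -0.03764606  0.05493728] 0.6734500127600854 -0.08790172238431833
(array([-46.1, 183.4,  -0.5]), np.float64(-0.1))
[113 172  95] [20 25 31]
[324 220  19  17 260]
[ 0.77768066 -0.12245139] 1.1796095709444354 [0.03345478 0.05400869]
[192 267  52  17 663]
[ 0.53097511 -0.22650676] -0.09772522519702947 [0.03664832 0.09415278]
```

Request:
{"op": "move_arm", "data": {
  "plan": [
    [0,[-6,24,0],0],
    [0,[-12,48,0],0],
    [0,[-19,75,0],0],
    [0,[-26,102,0],0],
    [0,[-33,130,0],0],
    [0,[-39,155,0],0],
    [0,[-44,173,0],0],
    [0,[-46,183,0],0],
    [0,[-46,183,0],0],
    [0,[-46,183,0],0],
    [0,[-46,183,0],0]
  ]
}}

```text
time: 17.97
tool_pos: [0.3699, -0.2134, 0.0552]
ee_rot: [-0.0, 0.999, -0.044, -0.0]
force: [0.6, -0.1, -0.1]
opening: 0.672
finger_force: 63.9
```

```bash
python3 -c "
from h import *
s=read_state();print(s['force'],s['tool_pos'],s['opening'],pose()[1]);print(goto(.368,-.2168,-.0121,-.087))
c=capture('side');t=capture('top')
print(filt('side',c,.118),filt('top',t,.118),orange(t).sum())
o=np.zeros((600,800,3),np.uint8)
o[:560,:480]=cv2.resize(c[180:320,130:250,::-1],None,fx=4,fy=4)
o[:320,480:]=cv2.resize(t[190:270,295:375,::-1],None,fx=4,fy=4)
cv2.imwrite('pics/m5.png',o)
"
```

```text
[ 0.58502786 -0.14539203 -0.10439218] [ 0.36991631 -0.2134326   0.05522736] 0.6720768648209996 -0.08750067277788098
(array([-1.6,  3.6, 67.3]), np.float64(-0.0))
(array([ 0.41887107, -0.21806764]), np.float64(-0.1666290512326389), array([0.05324357, 0.09064246])) (array([ 0.42560362, -0.21567293]), np.float64(-0.2832053818213843), array([0.05354872, 0.0779423 ])) 597
```

Request:
{"op": "move_arm", "data": {
  "plan": [
    [0,[-1.5,1,8],0],
    [0,[-1.5,2,20],0],
    [0,[-1.5,3.5,34],0],
    [0,[-1.5,3.5,46],0],
    [0,[-1.5,3.5,56],0],
    [0,[-1.5,3.5,63],0],
    [0,[-1.5,3.5,66],0],
    [0,[-1.5,3.5,66],0],
    [0,[-1.5,3.5,66],0],
    [0,[-1.5,3.5,66],0]
  ]
}}

```text
time: 18.9
tool_pos: [0.3688, -0.2177, -0.0102]
ee_rot: [0.0, 0.999, -0.044, 0.0]
force: [0.3, 0.4, -0.3]
opening: 0.672
finger_force: 63.9
```

```bash
cat > look.py <<'E'
from h import *
s=read_state();p,w,M=pose();print(s['time'],s['force'],p,w,s['opening'])
far=p+M[:,0]*.0945;far[2]=.051   # amber end (border 2.5)
for n in("side","top"):
    im=capture(n);m=orange(im);cs=cv2.findContours(m,0,2)[0][0]
    print(n,"area",m.sum(),"poly",cv2.approxPolyDP(cs,2.,True)[:,0].tolist())
    n2=M[:,1]
    print(" expected far corners",[proj(n,far+k*.0275*n2).round(1).tolist() for k in(-1,1)])
    np.save("last_"+n,im)
E
python3 look.py
```

```text
18.9 [ 0.34158136  0.36438003 -0.31332868] [ 0.36881011 -0.21773638 -0.01017639] -0.08762924761273888 0.6717706553444259
side area 990 poly [[181, 265], [135, 266], [130, 271], [132, 285], [178, 284]]
 expected far corners [[181.5, 264.4], [178.9, 285.0]]
top area 524 poly [[348, 246], [331, 245], [329, 273], [336, 274], [348, 269]]
 expected far corners [[330.8, 244.1], [350.1, 245.7]]
```

Request:
{"op": "move_arm", "data": {
  "plan": [
    [0,[5,0,0],0],
    [0,[10,0,0],0],
    [0,[15,0,0],0],
    [0,[20,0,0],0],
    [0,[25,0,0],0],
    [0,[27,0,0],0],
    [0,[27,0,0],0],
    [0,[27,0,0],0]
  ]
}}

```text
time: 19.67
tool_pos: [0.3952, -0.2198, -0.0107]
ee_rot: [-0.0, 0.999, -0.044, -0.0]
force: [-0.2, -0.0, -1.1]
opening: 0.674
finger_force: 63.9
```

Request:
{"op": "move_arm", "data": {
  "plan": [
    [0,[0,0,0.5],0],
    [0,[0,0,1],0],
    [0,[0,0,1],0],
    [0,[0,0,1],0]
  ]
}}

```text
time: 20.0
tool_pos: [0.3951, -0.2199, -0.0116]
ee_rot: [-0.0, 0.999, -0.044, -0.0]
force: [0.4, 0.1, -0.7]
opening: 0.671
finger_force: 63.9
```

Request:
{"op": "move_arm", "data": {
  "plan": [
    [0,[0,0,0.5],0],
    [0,[0,0,0.7],0],
    [0,[0,0,0.7],0],
    [0,[0,0,0.7],0]
  ]
}}

```text
time: 20.33
tool_pos: [0.3953, -0.2199, -0.0123]
ee_rot: [0.0, 0.999, -0.044, 0.0]
force: [0.1, 0.5, -0.6]
opening: 0.669
finger_force: 63.9
```

```bash
python3 look.py; python3 -c "
from h import *
c=np.load('last_side.npy');t=np.load('last_top.npy')
o=np.zeros((600,800,3),np.uint8)
o[:480,:800]=cv2.resize(c[235:331,130:290,::-1],None,fx=5,fy=5,interpolation=cv2.INTER_CUBIC)[:,:800]
cv2.imwrite('pics/m6.png',o)"
```

```text
20.3333 [ 0.10267952  0.46454818 -0.55935417] [ 0.39527734 -0.21994214 -0.01227382] -0.08777603296639344 0.6691204980210274
side area 979 poly [[195, 265], [149, 266], [146, 271], [146, 283], [148, 286], [193, 284]]
 expected far corners [[195.7, 263.7], [193.9, 284.2]]
top area 505 poly [[349, 237], [331, 236], [330, 264], [336, 264], [349, 257]]
 expected far corners [[331.4, 234.7], [350.7, 236.3]]
```

View pics/m6.png

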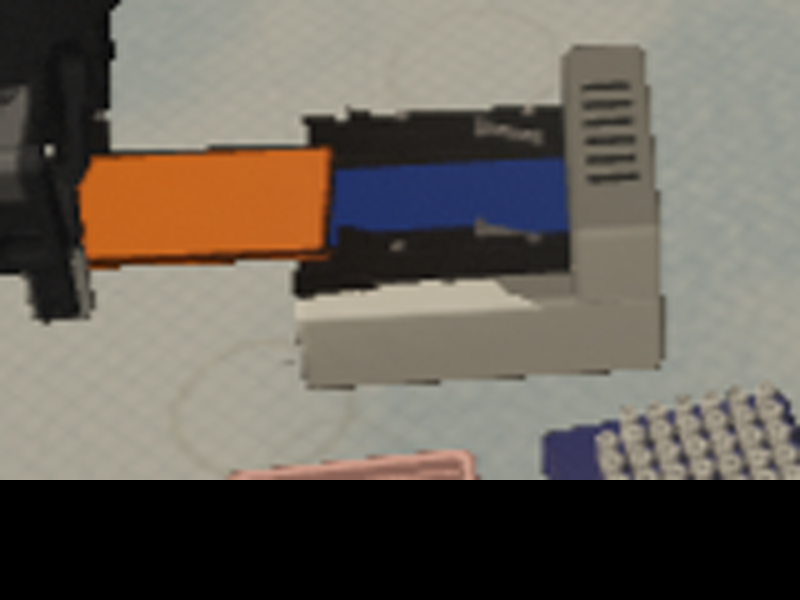

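The far end is about 12 mm inside the flare (far corners at about 330,150 and 328,255 in the crop) and roughly centred. I'll lower it to feel the ledges.

Request:
{"op": "move_arm", "data": {
  "plan": [
    [0,[0,0,0.5],0],
    [0,[0,0,0.7],0],
    [0,[0,0,0.7],0],
    [0,[0,0,0.7],0]
  ]
}}

```text
time: 20.77
tool_pos: [0.3954, -0.22, -0.013]
ee_rot: [0.0, 0.999, -0.044, 0.0]
force: [-0.3, 0.2, 0.5]
opening: 0.668
finger_force: 63.9
```

Request:
{"op": "move_arm", "data": {
  "plan": [
    [0,[0,0,0.5],0],
    [0,[0,0,0.7],0],
    [0,[0,0,0.7],0],
    [0,[0,0,0.7],0]
  ]
}}

```text
time: 21.1
tool_pos: [0.3954, -0.22, -0.0137]
ee_rot: [0.0, 0.999, -0.044, 0.0]
force: [0.4, 0.2, -0.3]
opening: 0.672
finger_force: 63.9
```

```bash
python3 -c "
from h import *
s=read_state();print(s['force'],s['wrist_torque'])"
```

```text
[ 0.39159633  0.17860429 -0.33655921] [ 0.02059499 -0.07059247 -0.03595181]
```

Request:
{"op": "move_arm", "data": {
  "plan": [
    [0,[0,0,0.5],0],
    [0,[0,0,0.7],0],
    [0,[0,0,0.7],0],
    [0,[0,0,0.7],0]
  ]
}}

```text
time: 21.43
tool_pos: [0.3954, -0.22, -0.0143]
ee_rot: [0.0, 0.999, -0.044, 0.0]
force: [-1.0, 0.4, 0.6]
opening: 0.669
finger_force: 64.0
```

```bash
python3 -c "
from h import *
s=read_state();print(s['force'],s['wrist_torque'])"
```

```text
[-1.02812008  0.3586981   0.57570912] [-0.04666623 -0.11557793 -0.05706308]
```

Request:
{"op": "move_arm", "data": {
  "plan": [
    [0,[0,0,0.5],0],
    [0,[0,0,0.7],0],
    [0,[0,0,0.7],0],
    [0,[0,0,0.7],0]
  ]
}}

```text
time: 21.77
tool_pos: [0.3954, -0.22, -0.015]
ee_rot: [0.0, 0.999, -0.044, 0.0]
force: [-0.5, 0.2, 1.8]
opening: 0.671
finger_force: 64.0
```

```bash
python3 -c "
from h import *
s=read_state();print(s['force'],s['wrist_torque'])"
```

```text
[-0.52092856  0.17918039  1.79999857] [ 0.02976282 -0.14280518  0.0219108 ]
```

Request:
{"op": "move_arm", "data": {
  "plan": [
    [0,[0,0,-1],0],
    [0,[0,0,-1.5],0],
    [0,[3,0,-1.5],0],
    [0,[6,0,-1.5],0],
    [0,[9,0,-1.5],0],
    [0,[12,0,-1.5],0],
    [0,[15,0,-1.5],0],
    [0,[15,0,-1.5],0],
    [0,[15,0,-1.5],0]
  ]
}}

```text
time: 22.52
tool_pos: [0.4106, -0.2214, -0.0136]
ee_rot: [0.0, 0.999, -0.044, 0.0]
force: [0.1, -0.1, 1.0]
opening: 0.673
finger_force: 64.0
```

```bash
python3 look.py;python3 -c "
from h import *
s=read_state();print(s['force'],s['wrist_torque'])"
```

```text
22.5167 [ 0.1346518  -0.11996538  1.0354465 ] [ 0.41063711 -0.22135284 -0.01358298] -0.0876169480111841 0.6728411804833366
side area 943 poly [[203, 264], [159, 266], [155, 271], [156, 286], [196, 284], [198, 279], [202, 280]]
 expected far corners [[203.9, 263.3], [202.5, 283.8]]
top area 496 poly [[350, 232], [332, 231], [330, 258], [336, 258], [349, 251]]
 expected far corners [[331.7, 229.3], [351.0, 230.9]]
[-0.46339789 -0.97796022  0.13889779] [-6.46722720e-05 -1.34470003e-01  2.12971218e-02]
```

Request:
{"op": "move_arm", "data": {
  "plan": [
    [0,[3,0,0],0],
    [0,[6,0,0],0],
    [0,[9,0,0],0],
    [0,[12,0,0],0],
    [0,[15,0,0],0],
    [0,[15,0,0],0],
    [0,[15,0,0],0]
  ]
}}

```text
time: 23.2
tool_pos: [0.4257, -0.2227, -0.0135]
ee_rot: [0.0, 0.999, -0.044, 0.0]
force: [1.4, -0.6, 1.0]
opening: 0.672
finger_force: 64.0
```

```bash
python3 look.py;python3 -c "
from h import *
s=read_state();print(s['force'],s['wrist_torque'])"
```

```text
23.2 [ 1.35104471 -0.62733397  0.95322785] [ 0.4257156  -0.2226857  -0.01352711] -0.08754436993766158 0.6720629472997606
side area 904 poly [[211, 264], [166, 266], [163, 272], [164, 283], [181, 285], [196, 284], [198, 279], [211, 280]]
 expected far corners [[212.0, 263.0], [211.1, 283.4]]
top area 481 poly [[350, 226], [332, 226], [330, 252], [337, 252], [348, 246]]
 expected far corners [[332.1, 223.9], [351.4, 225.5]]
[0.59916303 0.16183229 1.30550908] [-0.0370262  -0.13803027 -0.03204326]
```

Request:
{"op": "move_arm", "data": {
  "plan": [
    [0,[3,0,0],0],
    [0,[6,0,0],0],
    [0,[9,0,0],0],
    [0,[12,0,0],0],
    [0,[15,0,0],0],
    [0,[15,0,0],0],
    [0,[15,0,0],0]
  ]
}}

```text
time: 23.88
tool_pos: [0.4408, -0.2241, -0.0135]
ee_rot: [0.0, 0.999, -0.044, 0.001]
force: [-0.1, 0.7, 2.2]
opening: 0.671
finger_force: 64.0
```

Request:
{"op": "move_arm", "data": {
  "plan": [
    [0,[3,0,0],0],
    [0,[6,0,0],0],
    [0,[9,0,0],0],
    [0,[12,0,0],0],
    [0,[15,0,0],0],
    [0,[17,0,0],0],
    [0,[17,0,0],0],
    [0,[17,0,0],0]
  ]
}}

```text
time: 24.55
tool_pos: [0.458, -0.2256, -0.0133]
ee_rot: [0.0, 0.999, -0.044, 0.001]
force: [0.9, 1.3, 3.4]
opening: 0.672
finger_force: 64.1
```

```bash
python3 look.py;python3 -c "
from h import *
s=read_state();print(s['force'],s['wrist_torque'])"
```

```text
24.55 [0.92725029 1.34102225 3.36175962] [ 0.45799348 -0.22559194 -0.01332031] -0.087783152658558 0.6716549630613117
side area 846 poly [[229, 263], [185, 265], [182, 271], [183, 284], [196, 284], [198, 279], [229, 279]]
 expected far corners [[229.3, 262.2], [229.3, 282.6]]
top area 433 poly [[350, 215], [334, 214], [331, 240], [337, 240], [348, 232]]
 expected far corners [[332.9, 212.6], [352.1, 214.2]]
[1.56225277 0.63441173 4.28082018] [ 0.06962748 -0.28998136 -0.0009841 ]
```

Request:
{"op": "move_arm", "data": {
  "plan": [
    [0,[0,0,-0.5],0],
    [0,[0,0,-0.5],0],
    [0.75,[0,0,-0.5],0],
    [0.85,[0,0,-0.5],0],
    [1,[0,0,-0.5],0],
    [1,[0,0,-0.5],0],
    [1,[0,0,-0.5],0],
    [1,[0,0,-0.5],0]
  ]
}}

```text
time: 25.32
tool_pos: [0.4569, -0.2253, -0.0132]
ee_rot: [-0.0, 0.999, -0.044, -0.0]
force: [0.1, -0.2, -0.2]
opening: 1.002
finger_force: 0.0
```

```bash
python3 look.py
```

```text
25.3167 [ 0.06939534 -0.23035467 -0.24400754] [ 0.45690266 -0.22529068 -0.013198  ] -0.08781106762406203 1.0015062060710365
side area 844 poly [[228, 263], [184, 265], [181, 271], [181, 284], [196, 284], [198, 279], [228, 279]]
 expected far corners [[228.7, 262.2], [228.6, 282.6]]
top area 433 poly [[350, 215], [334, 214], [331, 240], [336, 241], [349, 231]]
 expected far corners [[332.8, 212.9], [352.0, 214.6]]
```

Request:
{"op": "move_arm", "data": {
  "plan": [
    [1,[-20,0,0],0],
    [1,[-45,0,0],0],
    [1,[-65,0,0],0],
    [1,[-70,0,-20],0],
    [1,[-70,0,-50],0],
    [0,[-70,0,-60],0],
    [0,[-70,0,-60],0],
    [0,[-70,0,-60],0],
    [0,[-70,0,-60],0],
    [0,[-70,0,-60],0]
  ]
}}

```text
time: 26.25
tool_pos: [0.3865, -0.2187, 0.0458]
ee_rot: [-0.001, 0.999, -0.044, -0.001]
force: [-0.1, 0.4, 0.1]
opening: 0.301
finger_force: 0.0
```

```bash
python3 look.py
```

```text
26.25 [-0.07830143  0.38819014  0.06188943] [ 0.38652584 -0.21870061  0.04580535] -0.08761113647571551 0.3006236557493628
side area 1043 poly [[228, 263], [173, 266], [170, 284], [196, 284], [198, 279], [228, 279]]
 expected far corners [[191.0, 263.7], [188.9, 284.3]]
top area 704 poly [[334, 214], [330, 249], [349, 251], [350, 215]]
 expected far corners [[331.0, 237.8], [350.3, 239.4]]
```

Request:
{"op": "move_arm", "data": {
  "plan": [
    [0,[0,0,15],0],
    [0,[0,0,30],0],
    [0,[0,0,40],0],
    [0,[0,0,42],0],
    [0,[10,0,42],0],
    [0,[20,0,42],0],
    [0,[28,0,42],0],
    [0,[34,0,42],0],
    [0,[38,0,42],0],
    [0,[38,0,42],0],
    [0,[38,0,42],0]
  ]
}}

```text
time: 27.27
tool_pos: [0.4253, -0.2225, 0.005]
ee_rot: [0.0, 0.999, -0.044, -0.0]
force: [-0.1, -0.4, -0.1]
opening: -0.002
finger_force: 0.0
```

```bash
python3 look.py
```

```text
27.2667 [-0.11130549 -0.3981952  -0.10931637] [ 0.425305   -0.22247119  0.00501682] -0.08736962631376886 -0.0016595994415490583
side area 1043 poly [[228, 263], [173, 266], [170, 284], [196, 284], [198, 279], [228, 279]]
 expected far corners [[211.8, 262.9], [210.8, 283.4]]
top area 679 poly [[334, 214], [330, 249], [340, 251], [349, 247], [350, 215]]
 expected far corners [[332.0, 224.1], [351.3, 225.7]]
```

Request:
{"op": "move_arm", "data": {
  "plan": [
    [0,[2,0,0],0],
    [0,[4,0,0],0],
    [0,[6,0,0],0],
    [0,[8,0,0],0],
    [0,[10,0,0],0],
    [0,[12,0,0],0],
    [0,[14,0,0],0],
    [0,[16,0,0],0],
    [0,[16,0,0],0]
  ]
}}

```text
time: 28.12
tool_pos: [0.4413, -0.224, 0.0049]
ee_rot: [0.0, 0.999, -0.044, -0.0]
force: [-0.4, 0.4, -0.3]
opening: -0.002
finger_force: 0.1
```

```bash
python3 look.py
```

```text
28.1167 [-0.40298425  0.40906385 -0.34154577] [ 0.44128614 -0.22395994  0.00486945] -0.08761616035539602 -0.002081692899327503
side area 1029 poly [[233, 263], [178, 265], [176, 284], [196, 284], [198, 279], [234, 280]]
 expected far corners [[220.4, 262.5], [219.8, 283.0]]
top area 638 poly [[334, 210], [331, 247], [338, 247], [350, 239], [351, 218], [350, 212]]
 expected far corners [[332.4, 218.4], [351.7, 220.0]]
```

Request:
{"op": "move_arm", "data": {
  "plan": [
    [0,[1.5,0,0],0],
    [0,[3,0,0],0],
    [0,[4.5,0,0],0],
    [0,[6,0,0],0],
    [0,[7,0,0],0],
    [0,[8,0,0],0],
    [0,[8,0,0],0]
  ]
}}

```text
time: 28.8
tool_pos: [0.4496, -0.2248, 0.0049]
ee_rot: [0.0, 0.999, -0.044, 0.0]
force: [-1.5, 0.8, -0.5]
opening: 0.001
finger_force: 0.8
```

```bash
python3 look.py
```

```text
28.8 [-1.51550207  0.84156903 -0.45709981] [ 0.44960752 -0.22480912  0.00491122] -0.08775750806715693 0.001222894992654377
side area 1026 poly [[238, 263], [183, 265], [180, 284], [196, 284], [198, 279], [237, 280]]
 expected far corners [[224.8, 262.4], [224.5, 282.8]]
top area 626 poly [[350, 209], [334, 208], [331, 244], [338, 244], [350, 236]]
 expected far corners [[332.7, 215.5], [351.9, 217.1]]
```

Request:
{"op": "move_arm", "data": {
  "plan": [
    [0,[1,0,0],0],
    [0,[2,0,0],0],
    [0,[3,0,0],0],
    [0,[4,0,0],0],
    [0,[4,0,0],0]
  ]
}}

```text
time: 29.32
tool_pos: [0.4534, -0.2251, 0.0049]
ee_rot: [0.0, 0.999, -0.044, 0.0]
force: [-1.3, -0.1, 0.2]
opening: 0.004
finger_force: 0.8
```

Request:
{"op": "move_arm", "data": {
  "plan": [
    [0,[1,0,0],0],
    [0,[2,0,0],0],
    [0,[2,0,0],0]
  ]
}}

```text
time: 29.57
tool_pos: [0.4553, -0.2252, 0.0049]
ee_rot: [0.0, 0.999, -0.044, 0.0]
force: [-1.6, 0.8, -0.4]
opening: -0.005
finger_force: 0.8
```

Request:
{"op": "move_arm", "data": {
  "plan": [
    [0,[1,0,0],0],
    [0,[1,0,0],0],
    [0,[1,0,0],0]
  ]
}}

```text
time: 29.82
tool_pos: [0.4556, -0.2252, 0.0048]
ee_rot: [-0.0, 0.999, -0.044, -0.0]
force: [-3.4, -0.4, -0.4]
opening: 0.003
finger_force: 1.8
```

Request:
{"op": "move_arm", "data": {
  "plan": [
    [0,[0.7,0,0],0],
    [0,[0.7,0,0],0],
    [0,[0.7,0,0],0]
  ]
}}

```text
time: 30.07
tool_pos: [0.4556, -0.2251, 0.0048]
ee_rot: [-0.0, 0.999, -0.044, -0.001]
force: [-5.0, -0.2, 0.4]
opening: -0.0
finger_force: 2.7
```

Request:
{"op": "move_arm", "data": {
  "plan": [
    [0,[0.7,0,0],0],
    [0,[0.7,0,0],0],
    [0,[0.7,0,0],0]
  ]
}}

```text
time: 30.32
tool_pos: [0.4556, -0.2251, 0.0047]
ee_rot: [-0.0, 0.999, -0.044, -0.002]
force: [-6.1, -0.2, 2.6]
opening: -0.001
finger_force: 3.5
```

```bash
python3 look.py
```

```text
30.3167 [-6.13879578 -0.20247479  2.62068945] [ 0.4555948  -0.22509561  0.00472465] -0.08736557509088634 -0.0007314223008761996
side area 1016 poly [[241, 263], [186, 265], [184, 284], [196, 284], [198, 279], [226, 278], [240, 281]]
 expected far corners [[228.0, 262.1], [227.9, 282.6]]
top area 615 poly [[351, 207], [333, 206], [332, 242], [338, 242], [349, 234]]
 expected far corners [[332.7, 213.4], [351.9, 215.0]]
```

Request:
{"op": "move_arm", "data": {
  "plan": [
    [0,[-3,0,0],0],
    [0,[-10,0,0],0],
    [0,[-30,0,0],0],
    [0,[-60,0,0],0],
    [0,[-70,0,-40],0],
    [0,[-70,0,-80],0],
    [0,[-70,0,-80],0],
    [0,[-70,0,-80],0],
    [0,[-70,0,-80],0]
  ]
}}

```text
time: 31.17
tool_pos: [0.3881, -0.2194, 0.0852]
ee_rot: [0.0, 0.999, -0.044, 0.001]
force: [0.4, -0.0, 0.5]
opening: 0.003
finger_force: 0.0
```

```bash
python3 look.py; python3 - <<'E'
from h import *
s0=np.load('s0.npy').astype(int);s=np.load('last_side.npy').astype(int)
for r in(267,272,276):print(r,[(u,s[r,u].tolist(),s0[r,u].tolist()) for u in range(238,248)])
print(filt('side',s.astype(np.uint8),.05),filt('top',np.load('last_top.npy'),.05))
E
```

```text
31.1667 [ 0.35439753 -0.04899541  0.53809724] [ 0.38807675 -0.21936463  0.08522526] -0.087865594325486 0.0026891938226237286
side area 1013 poly [[241, 263], [186, 265], [184, 284], [196, 284], [198, 279], [227, 278], [240, 281]]
 expected far corners [[191.8, 263.9], [189.8, 284.4]]
top area 688 poly [[334, 205], [331, 241], [349, 243], [351, 207]]
 expected far corners [[331.2, 237.3], [350.5, 238.9]]
267 [(238, [192, 101, 42], [34, 48, 92]), (239, [192, 101, 40], [34, 47, 92]), (240, [192, 101, 42], [35, 48, 92]), (241, [150, 77, 35], [34, 48, 92]), (242, [79, 49, 35], [38, 47, 75]), (243, [90, 83, 72], [83, 80, 75]), (244, [106, 99, 86], [99, 94, 81]), (245, [112, 105, 91], [104, 98, 85]), (246, [112, 106, 91], [105, 100, 87]), (247, [78, 72, 62], [72, 68, 59])]
272 [(238, [192, 100, 39], [33, 48, 95]), (239, [192, 101, 41], [33, 48, 94]), (240, [192, 101, 40], [32, 47, 94]), (241, [151, 78, 35], [33, 47, 94]), (242, [78, 45, 30], [34, 49, 94]), (243, [67, 63, 55], [60, 61, 72]), (244, [100, 94, 82], [93, 89, 77]), (245, [111, 103, 90], [104, 98, 86]), (246, [112, 105, 92], [105, 99, 86]), (247, [112, 104, 91], [104, 98, 85])]
276 [(238, [192, 100, 40], [33, 48, 95]), (239, [192, 101, 40], [33, 48, 94]), (240, [192, 101, 40], [33, 48, 95]), (241, [171, 88, 37], [33, 48, 95]), (242, [104, 54, 30], [34, 48, 95]), (243, [66, 62, 54], [58, 60, 72]), (244, [99, 93, 81], [92, 88, 77]), (245, [110, 103, 89], [103, 97, 85]), (246, [112, 105, 91], [105, 99, 86]), (247, [112, 105, 92], [105, 99, 86])]
(array([ 0.52130452, -0.22842152]), np.float64(-0.04669565073053728), array([0.04868837, 0.10708962])) (array([ 0.52013288, -0.229947  ]), np.float64(-0.0809950256597208), array([0.05304222, 0.10562568]))
```

```bash
python3 -c "
from cell import *
print(sign_off())"
```

```text
the job is handed in; nothing more can be done
None
```

The filter is in the viewer's guides, pushed up against the back stop and let go. The push force rose from about 1.5 to 6 N with no further travel, and the side picture shows no gap. I handed the job in at about 31 s; the judge's result was not shown to me.

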